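Drive the stuck plug out of a mould block with a drift

ROBOT

A 6-joint arm with a two-finger parallel gripper is mounted at the origin on a cart in front of the work surface, level with it; the furniture and walls round the work are solid. World frame = base frame: x ahead of the robot, y to its left, z up, the work surface at z = 0. Lengths are in m, angles in rad, forces in N, time in s.
With the tool pointing down it reaches from about 0.25 to 0.775 m from the base axis. Payload 4 kg.
Tool frame: the origin (TCP) lies between the finger pads; the fingertips stand tip_extent ahead of it and the grasp point (between the pads) lies 11 mm behind it (tip_extent is the distance from the TCP to the fingertips, in m); x points along the fingers, y is the direction in which the jaws open and shut, and the axes are right-handed (so a half turn about x gives the same grasp; the last joint's range is limited). The gripper opens to 85 mm and grips with 20 to 120 N. Pads are 22 mm wide; open, the fingers measure 114 mm over their backs; the gripper's body (76 mm by 85 mm) begins 54 mm behind the grasp point. The pads swing forward as they close: fully open they stand 13 mm farther back than shut.
Start: joints at [-0.103, 0.087, 1.371, -0, 1.684, -0.103], TCP at [0.55, -0, 0.239] pointing down, gripper open.
Joint ranges: [-3.1, 3.1], [-0.76, 2.03], [0.27, 2.55], [-1.08, 4.22], [0.17, 2.65], [-2.57, 2.57]. Speed limits (rad/s): [2.79, 2.79, 3.14, 3.14, 3.14, 3.14].

INTERFACE

Orientations are given as a unit quaternion [x, y, z, w].
In Python, from bench import state, camera, camera_params, finish_job, search_frame, outline_of, tip_extent gives the robot as it stands.
- The arm moves only by the tool servo_tool, never from a script. Its argument "increments" is a list of rows, each a list of 6 numbers: the shift along the tool's x, y, z each as a share of 200 mm, from -1 to 1, then the turn, a rotation vector about the tool's x, y, z each as a share of 2 pi rad, from -1 to 1. In form: [[x, y, z, rx, ry, rz], ...]. A call has 1 to 10 rows; each row is the pose to reach, as a shift and turn from the pose commanded when the call began, along the tool's axes at that moment, turning the shorter way round; what a row does not reach only later rows make up. A row lasts 1/12 s, in which the tool goes at most 41.7 mm and 7.16 degrees, less where a joint would pass 70% of its speed; a pose out of reach is approached as far as the arm can. A call with a number of a shift or a turn outside -1 to 1 is refused whole. A call with a gripper value outside its range is refused whole. "grip" is the opening, from 0 (shut) to 1 (fully open), set as the call begins (left out, the last holds). The fingers move at their own pace and stop on an object; "newtons" is the grip in N (left out, the last holds). Time passes only in rows, so rows that repeat a pose let the fingers close. It gives the time, the measured TCP pose, the force and the opening at its end, in the units of the state.
- state(): the state, without advancing time (a new reading comes with each control period).
- camera(name): name is "scene" or "side" or "wrist"; returns (picture, depth): 384x512x3 uint8, blue, green, red; 384x512 float32, m along the optical axis (not along the pixel's ray), 0 where there is no reading.
- camera_params(name): a dict with "mtx" (3x3 intrinsics, pixels), "rvec" (rotation vector, rad) and "tvec" (3), from world to camera coordinates, as OpenCV has them; the wrist camera has in their place "tool_from_camera" (4x4, takes a point from camera to tool coordinates, whose origin is the TCP and whose axes are the tool frame's). Camera axes: x right, y down, z forward; pixel columns grow to the right and rows downward; lengths in m; the calibration is good to about 2 mm. A picture is of the moment at which its call begins: read the wrist's pose just before it. camera_params takes no time and is no camera call.
- finish_job(): hands the job in, once; it reports no verdict.
Trained networks look in the newest picture that a camera, given by its name, has taken for a name from the list of things; names that differ only in an ending like _2 or _b are one class to them, and where a whole thing is asked for, a point or a joint stands for the part that bears it (a point fixed in the world has none). Each returns a list of dicts, best first, with "conf" (0 to 1); they miss things now and then, are a little off and sometimes report something else, mostly with a low value. They report only what shows in the picture. A call takes as long as a camera call. They do not tell look-alikes from the thing itself.
- search_frame(target, camera): "xy" ([column, row] as shares, 0 to 1, of the picture: columns of its width, rows of its height, amid what is visible of it).
- outline_of(target, camera): "pixels" (384x512 bool, what is visible of it) and "xy" ([column, row] as shares, 0 to 1, of the picture: columns of its width, rows of its height, amid what is visible of it).
The state is a dict: "time_s": time; "q": joint angles; "dq": joint speeds; "tau": joint torques, N m; "ee_pos": TCP position; "tcp_rot": TCP orientation; "force": force on the tool from outside, world axes, zero at the start; "torque": the same for the moment, N m; "gripper_width": finger opening in m.
Only numpy, scipy, OpenCV 4.12 (cv2) and the standard library are available. Lean on these libraries where they do the work, as an engineer would, in place of code of your own. Each camera call takes 0.05 s, during which the arm holds its last target.

TASK

Take the slimmer of the two drifts out of its stand, feel its nose into the hole of the ring plate on top of the mould block and push the stuck brass plug down and out, so that it drops into the catch tray below; then stand the drift back in its own stand. Push steadily and gently: no more than 25 N on the mould or the plug, and stop when the plug lets go. Leave the stout drift and the things lying about where they are, and do not touch the plug with the gripper.

Things in the scene. Friction and masses are not known exactly. Their poses are not given: they have to be found in the camera images.
- mould: dark steel mould block (92 x 94 x 45 mm, z = 52 to 97 mm) bolted on a grey knock-out stand (base plate 104 in x by 140 in y, cheeks at y = +-40 mm, open at both x sides); fixed. Origin: centre of the stand's underside on the worktop, on the axis of the block's upright bore; z up. The bore, 36 mm wide, goes right through the block.
- bore_mouth (a point): point on the bore's axis, level with the upper face (z = 108 mm) of the bright steel ring plate, 74 x 74 x 8 mm, screwed on the block over a rubber gasket (heads 3.5 mm high, +-26, +-27 mm from its hole). Its chamfered hole, 20 mm wide, sits 3.5 to 6.5 mm sideways of this point in a direction not reported: find it by feel or by eye. Pressed, the plate gives 1 mm per 8 N.
- catch_tray (a point): centre of the catch tray's floor, on the base plate under the bore, 8 mm above the worktop, 44 mm below the block's underside; rim 8 mm high.
- plug: solid brass plug, 34 mm diameter, 24 mm high, about 0.2 kg, tight in the bore under the ring plate. Origin: centre of its underside; z along its axis. At the start its underside is 56 to 66 mm above the worktop. Friction holds it: it slides down under a push of about 7 to 14 N until its top is level with the block's underside (z = 52 mm), where it lets go and falls into the tray.
- plug_center (a point): centre of the brass plug, 12 mm above its underside along its axis.
- slim_drift: slim drift: plain bright steel rod, 18 mm diameter, 150 mm long, about 0.25 kg, three thin dark rings near the middle; upright in its wooden stand. Origin: centre of its lower end (the nose, edge bevelled by 1 mm); z along the rod toward its top end. Grip it firmly across its diameter in its upper part (90 to 135 mm from the nose): the lower 70 mm go into the mould.
- slim_drift_nose (a point): centre of the slim drift's lower end.
- slim_socket (a point): centre of the floor of the slim drift's socket, 5 mm above the worktop: a chamfered round hole 21 mm wide and 40 mm deep in a fixed wooden block 58 x 58 x 45 mm (foot 66 x 66 mm).
- stout_drift: stout drift, of the same make, 25 mm thick and 150 mm long; too thick for the ring plate's hole. Stands in its own wooden stand of the same size as the other (which of the two places is which varies). Origin: centre of its lower end. Leave it alone.
- wax_block: yellow block of wax, 43 x 64 x 26 mm, lying on the worktop. Origin: centre of its underside. Leave it where it is.
- tape_roll: blue roll of tape, 67 mm across, 19 mm high, lying on the worktop. Origin: centre of its underside. Leave it where it is.
- matchbox: matchbox, 36 x 53 x 15 mm, lying on the worktop. Origin: centre of its underside. Leave it where it is.
- pliers: steel pliers, 56 x 146 x 13 mm, lying on the worktop. Origin: centre of its underside. Leave it where it is.
- flat_file: flat file with a wooden handle, 26 x 255 x 26 mm, lying on the worktop. Origin: centre of its underside. Leave it where it is.
- spanner: steel spanner, 26 x 170 x 8 mm, lying on the worktop. Origin: centre of its underside. Leave it where it is.
Mind the look-alikes: they are no part of the job. Leave any red look-alike of the slim_drift alone.

How it is judged:
On the way, in this order (a step that is already met when the one before it is completed fails the run):
1. the slim drift's nose is through the ring plate's hole (horizontal distance between slim_drift_nose and mould below 0.01 m and z of slim_drift_nose in the frame of mould below 0.097 m), for 0.05 s.
2. the plug is out of the bore and in the catch tray while the drift is still in the bore (horizontal distance between plug_center and mould below 0.042 m and z of plug_center in the frame of mould below 0.032 m and horizontal distance between slim_drift_nose and mould below 0.013 m and z of slim_drift_nose in the frame of mould below 0.085 m), for 0.1 s.
At the end, for the whole second after the job is handed in: The plug rests in the catch tray (its centre less than 42 mm sideways from the bore's axis and less than 32 mm above the worktop); the slim drift stands at rest in its own socket, nose within 6 mm sideways and 10 mm in all of the middle of the socket floor, leaning less than 0.15 rad (horizontal distance between plug_center and mould below 0.042 m and z of plug_center in the frame of mould below 0.032 m and linear speed of each of plug, slim_drift below 0.02 m/s and horizontal distance between slim_drift_nose and slim_socket below 0.006 m and distance between slim_drift_nose and slim_socket below 0.01 m and angle between slim_drift's own z axis and vertical below 0.15 rad); the robot touches nothing.
It fails at once if the slim drift presses on the mould, its ring plate or its stand with more than 25 N (contact force between slim_drift and mould above 25 N).
It fails at once if the slim drift presses on the plug with more than 25 N (contact force between slim_drift and plug above 25 N).
It fails at once if the gripper touches the plug (contact force between the fingers and plug above 0.5 N).
It fails at once if the stout drift is taken or shifted by more than 15 mm (distance of stout_drift from where it was at the start of the episode above 0.015 m).
It fails at once if one of the things lying about (wax block, tape roll, matchbox, pliers, file, spanner) is shifted by more than 30 mm (distance of any of wax_block, tape_roll, matchbox, pliers, flat_file, spanner from where it was at the start of the episode above 0.03 m).
It also fails if it takes over 72 s, if anything falls off the work surface, if the arm or the gripper's body presses on something with over 40 N, if the wrist force passes 120 N, or if a joint passes its speed limit or range.

## Working session

There is one attempt and no reset: what is moved stays moved. The work goes in short steps, Python scripts to look and compute and a tool call to move; the robot and the scene stay as the last step left them, time stands still between calls to the robot, and variables do not carry over. Pictures are saved under pics/ and viewed, and the job is handed in when it is done.

Besides the shell and the picture viewer there is one more tool, called after ">>>" in YAML: its name, and indented under it one key for each argument. servo_tool: Moves the arm, as the interface text tells. Shift numbers are shares of 200 mm and turn numbers shares of 2 pi rad, none past 1 either way. Its arguments: {"type":"object","properties":{"increments":{"type":"array"},"grip":{"type":"number"},"newtons":{"type":"number"}},"required":["increments"]}

```bash
ls; mkdir -p pics; python3 - <<'E'
from bench import *
import cv2,json
print(state()); print(tip_extent if not callable(tip_extent) else tip_extent())
for n in ["scene","side","wrist"]:
    p,d=camera(n); cv2.imwrite(f"pics/{n}0.png",p)
    print(n,camera_params(n))
    import numpy as np; np.save(f"pics/{n}0.npy",d)
E
```

```text
pics
{'time_s': 0.0, 'q': array([-1.03105540e-01,  8.79714528e-02,  1.37228122e+00, -1.23563582e-05,
        1.68357755e+00, -1.03119918e-01]), 'dq': array([ 0.00110634,  0.00059108, -0.00063635, -0.00079247, -0.00143564,
        0.00011214]), 'tau': array([ 4.64244640e-04, -3.51862407e+01, -3.13276148e+01,  2.58579206e-05,
        1.07225846e-02,  9.27783418e-06]), 'ee_pos': array([5.49520074e-01, 3.80825552e-05, 2.38116419e-01]), 'tcp_rot': array([ 0.49949422,  0.5006142 , -0.50049865,  0.49939167]), 'force': array([-0.1378295 , -0.64253206, -0.20288863]), 'torque': array([0.03427492, 0.0191448 , 0.0018342 ]), 'gripper_width': 0.0852035849200796}
0.008
scene {'mtx': array([[434.64318461,   0.        , 250.8223782 ],
       [  0.        , 434.64318461, 186.00022866],
       [  0.        ,   0.        ,   1.        ]]), 'rvec': array([ 2.21777358, -0.55655767,  0.23238619]), 'tvec': array([-0.3375954 ,  0.35016711,  0.92058666])}
side {'mtx': array([[467.05210619,   0.        , 260.43717628],
       [  0.        , 467.05210619, 190.2870691 ],
       [  0.        ,   0.        ,   1.        ]]), 'rvec': array([ 2.38385163,  0.80875058, -0.2874036 ]), 'tvec': array([-0.53488534, -0.05054015,  1.28328557])}
wrist {'mtx': array([[297.49743347,   0.        , 254.01274039],
       [  0.        , 297.49743347, 189.58558606],
       [  0.        ,   0.        ,   1.        ]]), 'tool_from_camera': array([[ 2.43889297e-04, -2.71126339e-01,  9.62543739e-01,
        -1.33973221e-01],
       [ 9.99999969e-01,  2.55881588e-05, -2.46172362e-04,
        -5.47892883e-04],
       [ 4.21140894e-05,  9.62543769e-01,  2.71126337e-01,
        -6.85747271e-02],
       [ 0.00000000e+00,  0.00000000e+00,  0.00000000e+00,
         1.00000000e+00]])}
```

View pics/scene0.png

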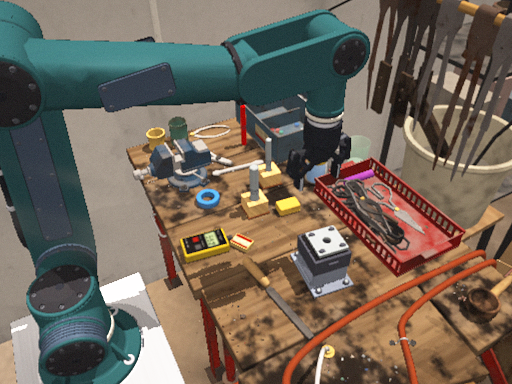

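View pics/side0.png

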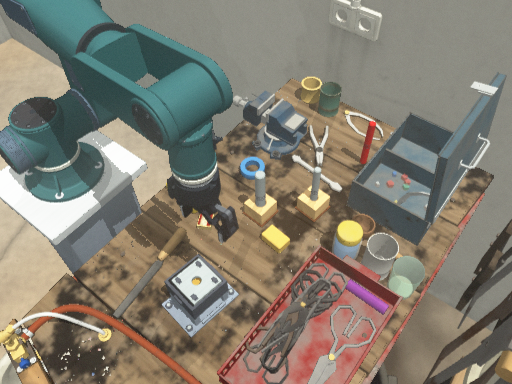

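View pics/wrist0.png

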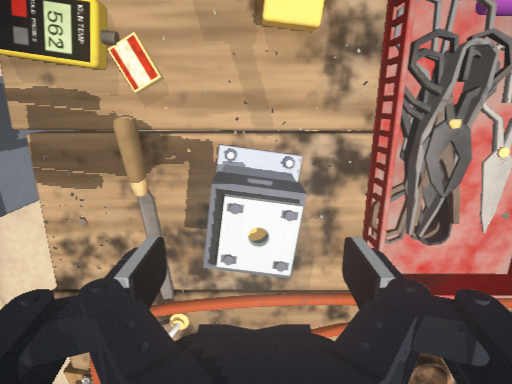

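```bash
cat > h.py <<'E'
import numpy as np,cv2
from scipy.spatial.transform import Rotation as R
from bench import *
def world_from_cam(n,st=None):
    p=camera_params(n)
    if n=="wrist":
        T=np.eye(4);T[:3,:3]=R.from_quat(st["tcp_rot"]).as_matrix();T[:3,3]=st["ee_pos"]
        return T@p["tool_from_camera"],p["mtx"]
    T=np.eye(4);T[:3,:3]=cv2.Rodrigues(p["rvec"])[0];T[:3,3]=p["tvec"]
    return np.linalg.inv(T),p["mtx"]
def onz(uv,z,W,K):
    r=W[:3,:3]@np.linalg.inv(K)@np.array([uv[0],uv[1],1.]);o=W[:3,3]
    return o+r*(z-o[2])/r[2]
def proj(X,W,K):
    c=np.linalg.inv(W)@np.append(X,1);u=K@c[:3];return u[:2]/u[2]
def crop(p,x0,y0,x1,y1,f,name):
    cv2.imwrite(name,cv2.resize(p[y0:y1,x0:x1],None,fx=f,fy=f,interpolation=cv2.INTER_CUBIC))
E
python3 - <<'E'
from h import *
w=cv2.imread("pics/wrist0.png");s=cv2.imread("pics/scene0.png");d=cv2.imread("pics/side0.png")
crop(w,190,130,320,290,4.5-1,"pics/cw.png")
crop(s,220,125,320,225,6,"pics/cs.png"); crop(d,230,155,350,235,6,"pics/cd.png")
for n in ["scene","side","wrist"]:
  for t in ["slim_drift","stout_drift","mould"]:
    print(n,t,[(round(o["conf"],2),(np.array(o["xy"])*[512,384]).round(1)) for o in (search_frame(t,n)or[])[:4]])
E
```

```text
scene slim_drift [(0.69, array([242.7, 125.5])), (0.6, array([267.9, 155.2]))]
scene stout_drift [(0.17, array([273.5, 296.3]))]
scene mould [(0.86, array([323.2, 260.6])), (0.44, array([288.5, 206. ]))]
side slim_drift [(0.7, array([369.2, 143. ])), (0.47, array([314.5, 184.9]))]
side stout_drift [(0.53, array([257.7, 189.8]))]
side mould [(0.59, array([196.2, 293.5]))]
wrist slim_drift []
wrist stout_drift []
wrist mould [(0.73, array([253.8, 208.6])), (0.4, array([253.9, 231.6]))]
```

View pics/cw.png

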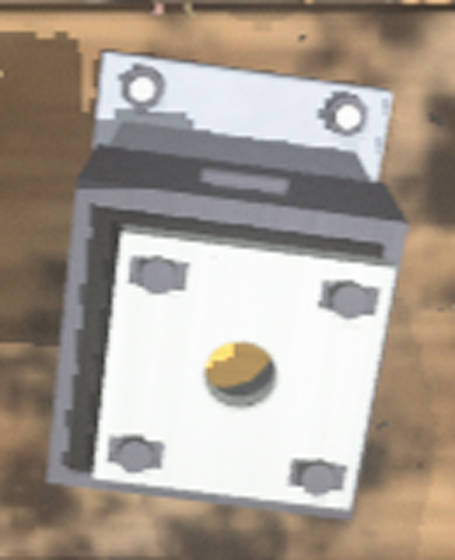

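View pics/cs.png

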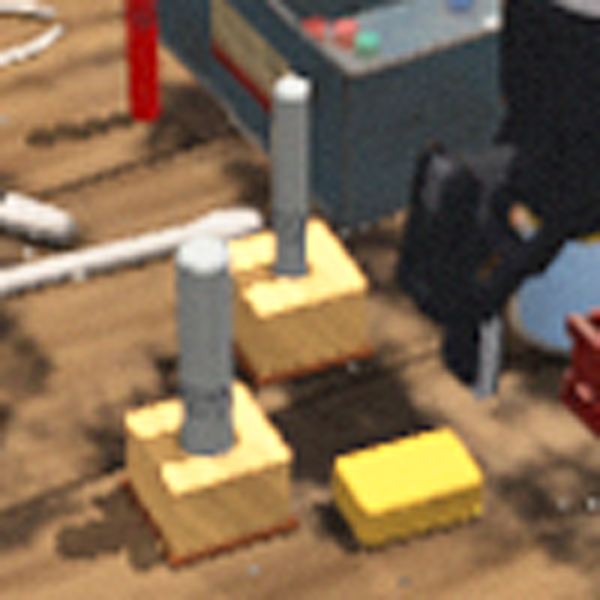

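View pics/cd.png

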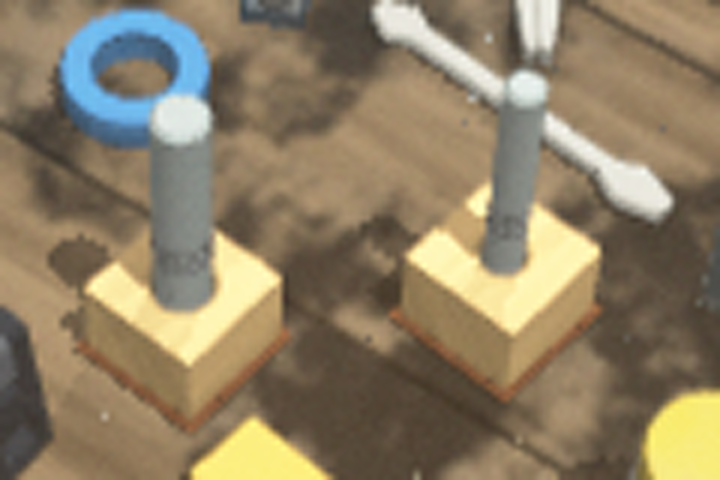

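```bash
python3 - <<'E'
from h import *
st=state();print(st["ee_pos"])
S=world_from_cam("scene");D=world_from_cam("side");W=world_from_cam("wrist",st)
def tri(a,A,b,B):
    P=[K@np.linalg.inv(w)[:3] for w,K in(A,B)]
    X=cv2.triangulatePoints(P[0],P[1],np.array(a,float).reshape(2,1),np.array(b,float).reshape(2,1));return (X[:3]/X[3]).ravel()
s=lambda x,y:(220+x/6-.4,125+y/6-.4); d=lambda x,y:(230+x/6-.4,155+y/6-.4)
print("slim top",tri(s(291,90),S,d(524,90),D),"z155",onz(s(291,90),.155,*S),onz(d(524,90),.155,*D))
print("slim at stand",onz(s(290,265),.05,*S),onz(d(503,265),.05,*D))
print("stout top",tri(s(203,258),S,d(183,120),D))
print("red top?")
for n,q in [("hole",(240,374)),("c1",(121,226)),("c2",(394,264)),("c3",(353,512)),("c4",(93,478))]:
    uv=(190+q[0]/3.5-.4,130+q[1]/3.5-.4);print(n,onz(uv,.108,*W))
uv=[onz((190+q[0]/3.5-.4,130+q[1]/3.5-.4),.097,*W) for q in [(78,185),(407,224),(353,519),(47,481)]];print(uv,np.mean(uv,0))
# stand top corners slim
for q in [(487,190),(600,250),(513,332),(404,260)]: print(onz(d(*q),.045,*D))
E
```

```text
[ 5.50011385e-01 -1.27597888e-05  2.39359330e-01]
slim top [0.60384775 0.31047291 0.15262647] z155 [0.60226571 0.30907193 0.155     ] [0.60532157 0.30762395 0.155     ]
slim at stand [0.60221421 0.30842583 0.05      ] [0.60918647 0.3021556  0.05      ]
stout top [0.50765444 0.21968906 0.15067205]
red top?
hole [ 0.55343894 -0.0533961   0.108     ]
c1 [ 0.52163598 -0.01061373  0.108     ]
c2 [ 0.594692   -0.02126538  0.108     ]
c3 [ 0.58617891 -0.0966476   0.108     ]
c4 [ 0.51159986 -0.08567201  0.108     ]
[array([ 0.50902526, -0.00217977,  0.097     ]), array([ 0.59965353, -0.01331748,  0.097     ]), array([ 0.58778079, -0.10587966,  0.097     ]), array([ 0.49630903, -0.09306695,  0.097     ])] [ 0.54819215 -0.05361097  0.097     ]
[0.5801966  0.33402936 0.045     ]
[0.63527567 0.33623719 0.045     ]
[0.62953376 0.27976516 0.045     ]
[0.57331634 0.28271937 0.045     ]
```

```bash
python3 - <<'E'
from h import *
for n in["scene","side"]:
    W,K=world_from_cam(n);d=np.load(f"pics/{n}0.npy")
    v,u=np.mgrid[:384,:512];P=np.linalg.inv(K)@np.stack([u.ravel(),v.ravel(),np.ones(u.size)]);P=(P*d.ravel());X=(W[:3,:3]@P).T+W[:3,3]
    X=X[d.ravel()>0]
    m=(abs(X[:,0]-.604)<.16)&(abs(X[:,1]-.308)<.16)&(X[:,2]>.02)&(X[:,2]<.4)
    X=X[m]; print(n)
    H=np.zeros((16,16))
    for x,y,z in X:
        i=int((x-.444)/.02);j=int((y-.148)/.02);
        H[i,j]=max(H[i,j],z)
    print("cols y .15-.47; rows x .444-.764");print((H*1000).astype(int))
print(R.from_quat(state()["tcp_rot"]).as_matrix().round(3))
E
```

```text
scene
cols y .15-.47; rows x .444-.764
[[  0   0   0   0   0   0   0   0   0   0   0   0   0 105 105 105]
 [  0   0  48  46  48  23   0   0   0   0   0   0   0  77   0   0]
 [  0   0 143 155  47  43   0   0   0   0   0   0   0   0   0   0]
 [  0  21 150 156 153  41   0   0   0   0   0   0   0   0   0   0]
 [  0  44  47  46  45   0   0   0   0   0   0   0   0   0   0   0]
 [ 27  28  25   0   0   0   0   0   0   0   0   0   0   0   0   0]
 [ 27  27  26   0   0   0  41  47  45  44   0   0   0   0   0   0]
 [ 29  28  25   0   0   0  49 156 155  46   0   0   0   0   0   0]
 [ 28  27  25   0   0   0  46 154 155  42   0   0   0   0   0   0]
 [  0   0   0   0   0   0  46  48  45  45   0   0   0   0   0   0]
 [  0   0   0   0   0   0   0   0   0   0   0   0   0   0   0   0]
 [  0   0   0   0   0   0   0   0   0   0  51 102 101 102 104 102]
 [ 60  60  58   0   0  39   0   0   0   0  92 102   0   0   0   0]
 [  0   0  54  69  72  74  65   0   0   0 105 103   0   0   0   0]
 [ 28  29  54  80  66   0   0  35   0   0  69 103   0   0   0   0]
 [ 31  33  52  67  66   0   0   0   0   0 102 103   0   
[... 468 characters left out ...]
0   0   0  47  49  50  47   0   0   0   0   0   0]
 [ 31  30  25   0   0   0  47 156 158  45   0   0   0   0   0   0]
 [ 30  31   0   0   0   0  48 157 156  48   0   0   0   0   0   0]
 [  0   0   0   0   0   0  46  48  48  49   0   0   0   0   0   0]
 [  0   0   0   0   0   0   0   0   0   0   0   0   0   0   0   0]
 [  0   0   0   0   0   0   0   0   0   0 103 105 105 107 105 104]
 [ 62  62  58   0   0   0   0   0   0   0 103 106   0   0   0  20]
 [ 28  30  58  94  97  95  94   0  35  38 105 105   0   0   0   0]
 [ 29  31  57  96  95  95  95   0   0  36 103 104   0   0   0   0]
 [ 34  33  57  94  96  95  95  36  33  35 106 104   0   0   0   0]]
[[ 0.  1.  0.]
 [-0.  0. -1.]
 [-1.  0.  0.]]
```

>>> servo_tool:
  increments:
    - [-0.1,0.13,-0.2,0,0,0]
    - [-0.1,0.13,-0.4,0,0,0]
    - [-0.1,0.13,-0.6,0,0,0]
    - [-0.1,0.13,-0.8,0,0,0]
    - [-0.1,0.13,-0.9,0,0,0]
  grip: 0.6
  newtons: 90

```text
time_s: 1.02
ee_pos: [0.5756, 0.1841, 0.2594]
tcp_rot: [0.5, 0.501, -0.499, 0.5]
force: [1.0, -0.2, -0.6]
gripper_width: 0.0514
```

>>> servo_tool:
  increments:
    - [0,0.135,-0.2,0,0,0]
    - [0,0.135,-0.4,0,0,0]
    - [0,0.135,-0.6,0,0,0]
    - [0,0.135,-0.7,0,0,0]
    - [0,0.135,-0.75,0,0,0]
    - [0,0.135,-0.75,0,0,0]
    - [0,0.135,-0.75,0,0,0]

```text
time_s: 1.6
ee_pos: [0.6031, 0.3293, 0.2592]
tcp_rot: [-0.5, -0.5, 0.5, -0.5]
force: [-0.2, -0.9, 0.1]
gripper_width: 0.0511
```

```bash
python3 - <<'E'
from h import *
st=state();print(st["ee_pos"],st["time_s"],st["gripper_width"])
p,d=camera("wrist");cv2.imwrite("pics/w1.png",p);np.savez("pics/w1.npz",d=d,**{k:st[k] for k in("ee_pos","tcp_rot")})
for t in["slim_drift","stout_drift"]:
    print(t,[(round(o["conf"],2),(np.array(o["xy"])*[512,384]).round(1)) for o in search_frame(t,"wrist")])
E
```

```text
[0.60310807 0.32928001 0.25918445] 1.6 0.05108458099231007
slim_drift [(0.77, array([256.9, 198. ]))]
stout_drift []
```

View pics/w1.png

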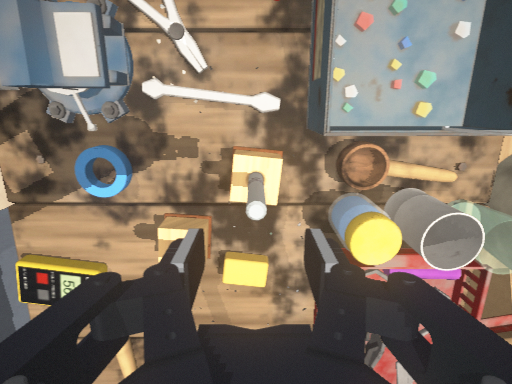

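```bash
python3 - <<'E'
from h import *
p=cv2.imread("pics/w1.png");z=np.load("pics/w1.npz");crop(p,220,140,295,230,6,"pics/cw1.png")
W=world_from_cam("wrist",z)
d=z["d"];print(d[205:215,254:261].round(3)[::3])
print(onz((257,210),.155,*W))
for u in[(234,149),(283,152),(280,205),(231,203)]:print(onz(u,.045,*W))
E
```

```text
[[0.251 0.253 0.252 0.252 0.253 0.251 0.252]
 [0.253 0.252 0.253 0.253 0.252 0.253 0.253]
 [0.253 0.253 0.254 0.253 0.254 0.252 0.253]
 [0.254 0.253 0.255 0.255 0.252 0.254 0.252]]
[0.60502791 0.31263787 0.155     ]
[0.57904184 0.34887858 0.045     ]
[0.63650124 0.34534699 0.045     ]
[0.63453014 0.2797199  0.045     ]
[0.57411602 0.28232303 0.045     ]
```

View pics/cw1.png

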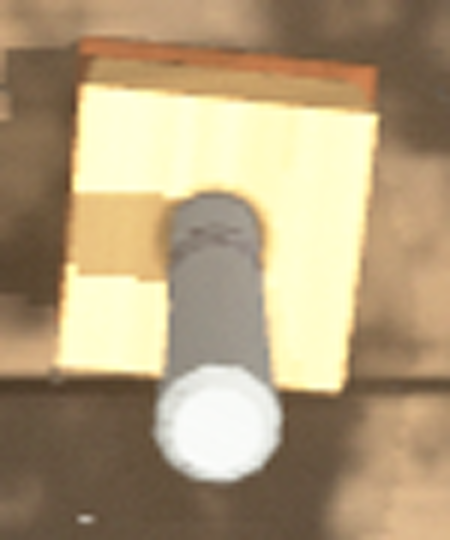

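```bash
python3 - <<'E'
from h import *
z=np.load("pics/w1.npz");W=world_from_cam("wrist",z)
f=lambda x,y:(220+x/6-.4,140+y/6-.4)
print(onz(f(218,424),.155,*W))
c=np.array([onz(f(*q),.05,*W) for q in[(78,85),(378,113),(344,393),(58,370)]]);print(c,c.mean(0),np.linalg.norm(np.diff(c,axis=0),axis=1))
print("entry",onz(f(216,240),.05,*W), 'edges z.1', )
E
```

```text
[0.60412359 0.31239815 0.155     ]
[[0.57765494 0.3440566  0.05      ]
 [0.63574641 0.33859009 0.05      ]
 [0.63034374 0.28129141 0.05      ]
 [0.57247087 0.28619691 0.05      ]] [0.60405399 0.31253375 0.05      ] [0.05834811 0.05755282 0.0580804 ]
entry [0.60435202 0.31322878 0.05      ] edges z.1
```

>>> servo_tool:
  increments:
    - [0,0.004,0.084,0,0,0]
    - [0.1,0.004,0.084,0,0,0]
    - [0.25,0.004,0.084,0,0,0]
    - [0.4,0.004,0.084,0,0,0]
    - [0.55,0.004,0.084,0,0,0]
    - [0.7,0.004,0.084,0,0,0]
    - [0.75,0.004,0.084,0,0,0]
    - [0.75,0.004,0.084,0,0,0]
    - [0.75,0.004,0.084,0,0,0]

```text
time_s: 2.5
ee_pos: [0.6043, 0.312, 0.1102]
tcp_rot: [0.5, 0.499, -0.5, 0.5]
force: [0.7, 1.1, 1.4]
gripper_width: 0.0512
```

>>> servo_tool:
  increments:
    - [0,0,0,0,0,0]
    - [0,0,0,0,0,0]
    - [0,0,0,0,0,0]
    - [0,0,0,0,0,0]
    - [0,0,0,0,0,0]
    - [0,0,0,0,0,0]
  grip: 0.05
  newtons: 100

```text
time_s: 3.0
ee_pos: [0.605, 0.3138, 0.1127]
tcp_rot: [0.502, 0.499, -0.498, 0.501]
force: [0.0, -0.6, 6.6]
gripper_width: 0.016
```

```bash
python3 - <<'E'
from h import *
st=state();print(st)
p,d=camera("wrist");cv2.imwrite("pics/w2.png",p)
s,_=camera("side");crop(s,230,130,350,230,6,"pics/s2.png")
print(state()["force"],state()["ee_pos"])
E
```

```text
{'time_s': 3.0, 'q': array([ 3.95432867e-01,  4.25132449e-01,  1.20904567e+00, -1.82998089e-04,
        1.50239679e+00,  3.95129480e-01]), 'dq': array([-1.78214024e-04, -4.80533330e-04, -5.59581418e-05, -7.64633221e-04,
        1.63444443e-03,  5.81135300e-05]), 'tau': array([-3.82581248e-02, -4.43575895e+01, -2.77539647e+01,  1.73226401e-02,
       -3.58357010e-01, -3.37938865e-03]), 'ee_pos': array([0.60500004, 0.31380954, 0.11268105]), 'tcp_rot': array([ 0.50153575,  0.49934291, -0.49830337,  0.50081165]), 'force': array([ 0.04337777, -0.56053734,  6.63413119]), 'torque': array([-0.11734456,  0.23373626,  0.00148137]), 'gripper_width': 0.01601336814194837}
[ 0.22790262 -0.34157378  6.16638782] [0.60499771 0.31382035 0.11268372]
```

View pics/w2.png

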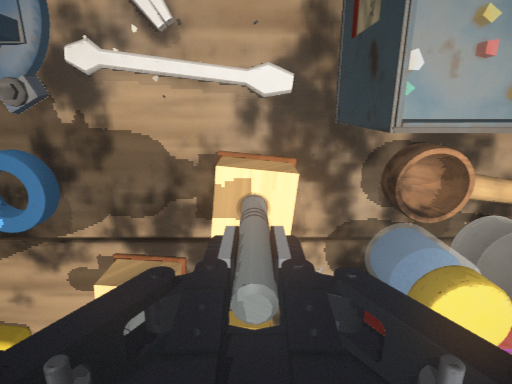

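View pics/s2.png

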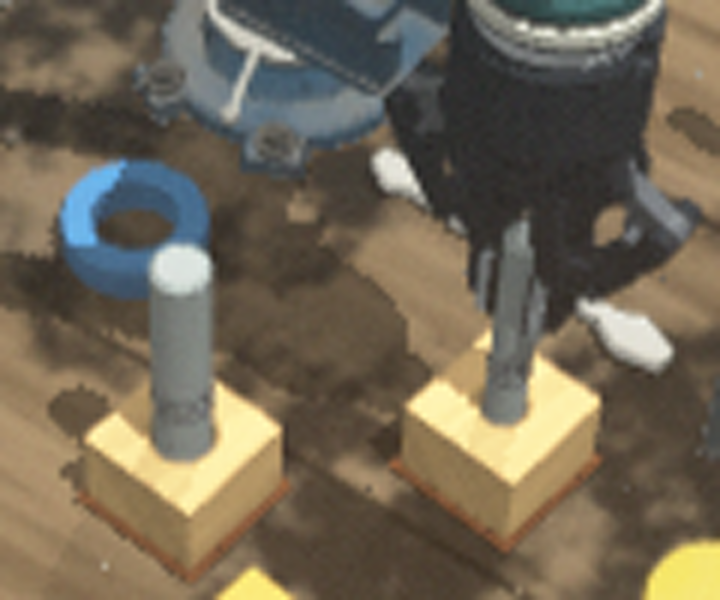

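>>> servo_tool:
  increments:
    - [-0.05,0,0,0,0,0]
    - [-0.12,0,0,0,0,0]
    - [-0.2,0,0,0,0,0]
    - [-0.28,0,0,0,0,0]
    - [-0.38,0,0,0,0,0]
    - [-0.48,0,0,0,0,0]
    - [-0.58,0,0,0,0,0]
    - [-0.66,0,0,0,0,0]
    - [-0.7,0,0,0,0,0]
    - [-0.7,0,0,0,0,0]

```text
time_s: 3.93
ee_pos: [0.6045, 0.3136, 0.2522]
tcp_rot: [0.501, 0.499, -0.498, 0.501]
force: [0.4, -0.4, -1.8]
gripper_width: 0.016
```

```bash
python3 - <<'E'
from h import *
st=state();print(st["ee_pos"],st["force"],st["torque"],st["gripper_width"],R.from_quat(st["tcp_rot"]).as_matrix().round(4))
p,d=camera("wrist");cv2.imwrite("pics/w3.png",p)
s,_=camera("side");crop(s,230,80,350,230,4,"pics/s3.png")
s,_=camera("scene");crop(s,220,80,340,200,5,"pics/c3.png")
E
```

```text
[0.60451272 0.31357197 0.25222875] [ 0.4399634  -0.44751001 -1.82340918] [ 0.0362329  -0.01828578 -0.02663176] 0.01595332795300459 [[ 4.4e-03  1.0e+00  2.0e-04]
 [ 1.7e-03  1.0e-04 -1.0e+00]
 [-1.0e+00  4.4e-03 -1.7e-03]]
```

View pics/w3.png

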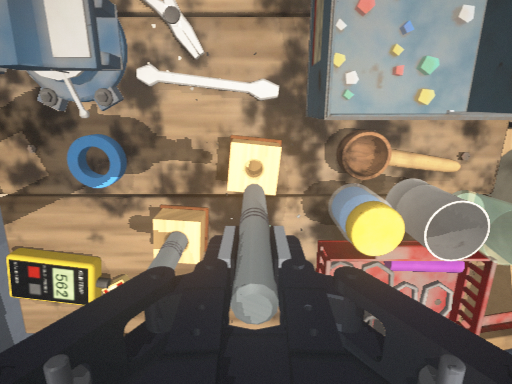

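View pics/s3.png

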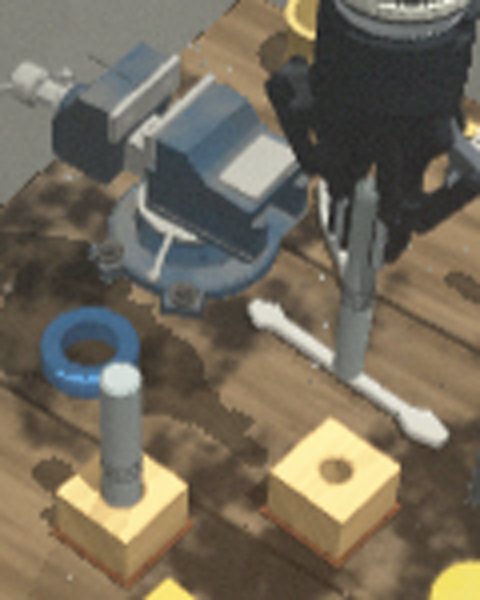

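View pics/c3.png

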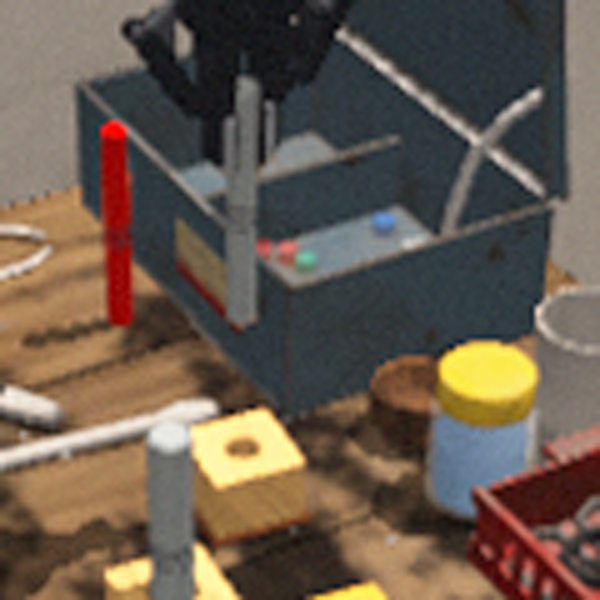

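```bash
python3 - <<'E'
from h import *
st=state();W=world_from_cam("wrist",st)
T=np.eye(4);T[:3,:3]=R.from_quat(st["tcp_rot"]).as_matrix();T[:3,3]=st["ee_pos"]
p=cv2.imread("pics/w3.png")
for dz in[0]:
  for a in [.1077,-.0423]:
    t=np.linspace(0,2*np.pi,60);C=[proj((T@[a,.009*np.cos(k),.009*np.sin(k)+dz,1])[:3],W[0],W[1]) for k in t]
    big=np.array(C)
    print(a,proj((T@[a,0,dz,1])[:3],*W))
    cv2.polylines(p,[np.int32(big*8)],True,(0,0,255),1,shift=3)
crop(p,200,150,320,330,3,"pics/cw3.png")
q=cv2.resize(p[150:220,215:295],None,fx=9,fy=9,interpolation=cv2.INTER_CUBIC);cv2.imwrite("pics/cw3b.png",q)
for n,f in(("side",0),("scene",0)):
    Wn=world_from_cam(n); print(n,[proj((T@[a,0,0,1])[:3],*Wn) for a in(.1077,-.0423)], "socket",proj([.604,.3125,.05],*Wn))
E
```

```text
0.1077 [254.73400158 190.15801446]
-0.0423 [255.60690354 304.18434753]
side [array([316.7998214 , 171.91330127]), array([323.07867846, 126.23258611])] socket [314.0152104  195.07440706]
scene [array([267.62724253, 143.27450919]), array([268.10554984,  96.53435977])] socket [267.78548367 167.85703247]
```

View pics/cw3.png

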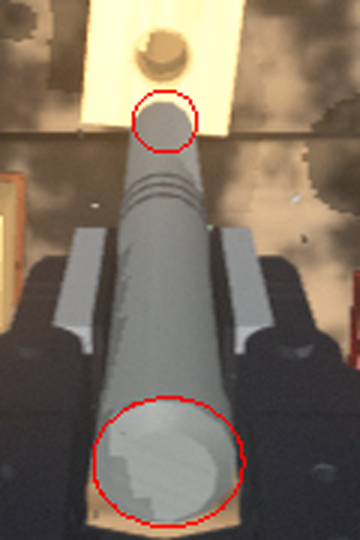

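View pics/cw3b.png

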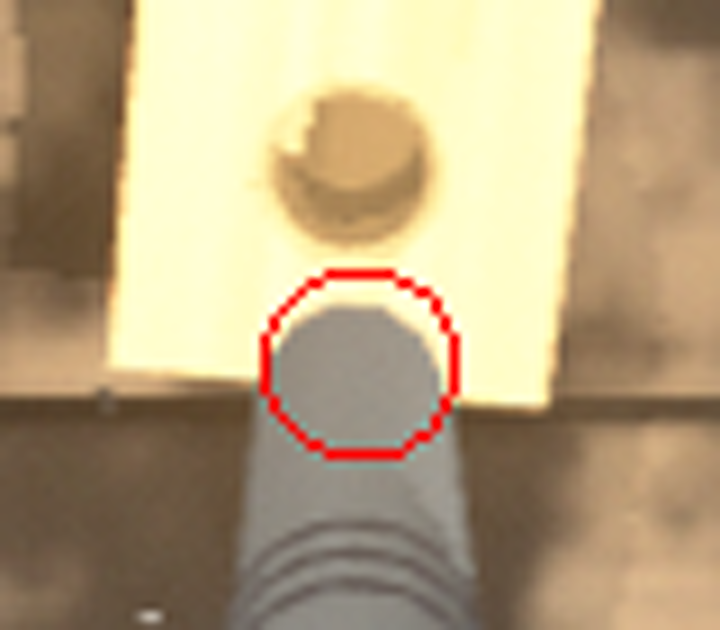

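```bash
python3 - <<'E'
from h import *
st=state()
T=np.eye(4);T[:3,:3]=R.from_quat(st["tcp_rot"]).as_matrix();T[:3,3]=st["ee_pos"]
out=[]
for n in("side","scene"):
    W=world_from_cam(n);p,_=camera(n)
    c=np.mean([proj((T@[a,0,0,1])[:3],*W) for a in(.1077,-.0423)],axis=0);x0,y0=int(c[0]-25),int(c[1]-38)
    q=cv2.resize(p[y0:y0+76,x0:x0+50],None,fx=8,fy=8,interpolation=cv2.INTER_CUBIC)
    for a in(.1077,-.0423):
        t=np.linspace(0,2*np.pi,60);C=np.array([proj((T@[a,.009*np.cos(k),.009*np.sin(k),1])[:3],*W) for k in t])
        cv2.polylines(q,[np.int32(((C-[x0,y0]+.5)*8))],True,(0,0,255),1)
    out.append(q)
cv2.imwrite("pics/ss3.png",np.hstack(out)[:600])
E
```

```text
(no output)
```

View pics/ss3.png

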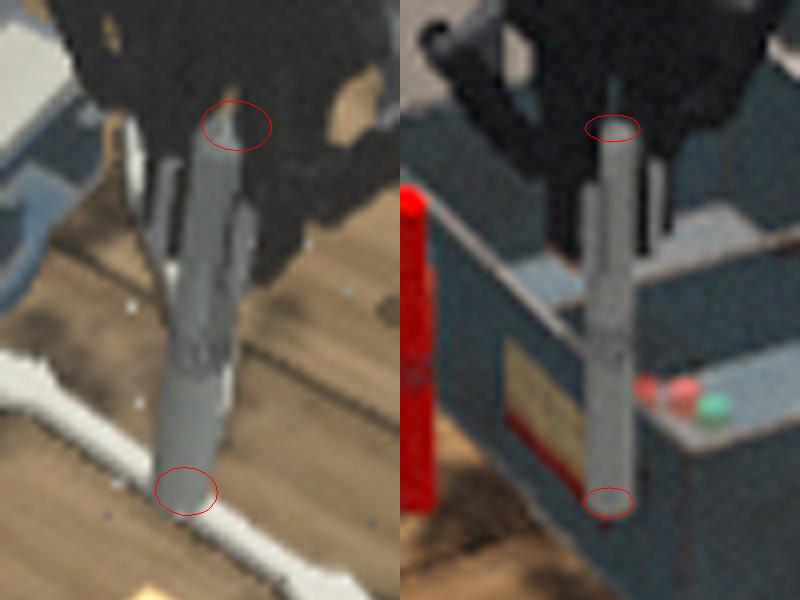

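```bash
python3 - <<'E'
from h import *
st=state();x=st["ee_pos"]+[0,0,.04]
for n in("side","scene"):
    W=world_from_cam(n);a=proj(x,*W)
    print(n,[(proj(x+np.eye(3)[i]*.0022,*W)-a).round(2) for i in range(3)])
E
```

```text
side [array([0.89, 0.45]), array([ 0.58, -0.6 ]), array([ 0.1 , -0.75])]
scene [array([ 0.72, -0.2 ]), array([-0.41, -0.35]), array([ 0.01, -0.74])]
```

>>> servo_tool:
  increments:
    - [0,-0.01,0.06,0,0,0]
    - [0,-0.02,0.16,0,0,0]
    - [0,-0.04,0.28,0,0,0]
    - [0,-0.06,0.4,0,0,0]
    - [0,-0.08,0.52,0,0,0]
    - [0,-0.1,0.64,0,0,0]
    - [0,-0.12,0.76,0,0,0]
    - [0,-0.127,0.86,0,0,0]
    - [0,-0.127,0.912,0,0,0]

```text
time_s: 4.93
ee_pos: [0.5775, 0.1276, 0.2489]
tcp_rot: [-0.5, -0.499, 0.501, -0.499]
force: [-0.2, -0.1, -2.8]
gripper_width: 0.0162
```

>>> servo_tool:
  increments:
    - [0,-0.01,0.06,0,0,0]
    - [0,-0.02,0.16,0,0,0]
    - [0,-0.04,0.28,0,0,0]
    - [0,-0.06,0.4,0,0,0]
    - [0,-0.08,0.52,0,0,0]
    - [0,-0.1,0.64,0,0,0]
    - [0,-0.12,0.76,0,0,0]
    - [0,-0.127,0.86,0,0,0]
    - [0,-0.127,0.912,0,0,0]
    - [0,-0.127,0.912,0,0,0]

```text
time_s: 5.77
ee_pos: [0.5529, -0.0534, 0.249]
tcp_rot: [-0.5, -0.499, 0.501, -0.499]
force: [0.6, -0.7, -2.3]
gripper_width: 0.0161
```

>>> servo_tool:
  increments:
    - [0.05,0,0,0,0,0]
    - [0.1,0,0,0,0,0]
    - [0.1,0,0,0,0,0]
    - [0.1,0,0,0,0,0]

```text
time_s: 6.1
ee_pos: [0.5523, -0.0503, 0.2273]
tcp_rot: [0.499, 0.502, -0.5, 0.499]
force: [0.2, -0.7, -2.1]
gripper_width: 0.0159
```

```bash
cat > look.py <<'E'
import sys
from h import *
st=state();W=world_from_cam("wrist",st);tag=sys.argv[1]
print(st["time_s"],st["ee_pos"].round(4),st["force"].round(1),st["torque"].round(2),R.from_quat(st["tcp_rot"]).as_matrix()[:,0].round(4))
p,d=camera("wrist");cv2.imwrite(f"pics/w{tag}.png",p)
q=cv2.resize(p[150:270,205:305],None,fx=5,fy=5,interpolation=cv2.INTER_CUBIC);cv2.imwrite(f"pics/cw{tag}.png",q)
E
python3 look.py 4
```

```text
6.1 [ 0.5523 -0.0503  0.2273] [ 0.2 -0.7 -2.1] [ 0.03 -0.03 -0.02] [-0.0036  0.0011 -1.    ]
```

View pics/cw4.png

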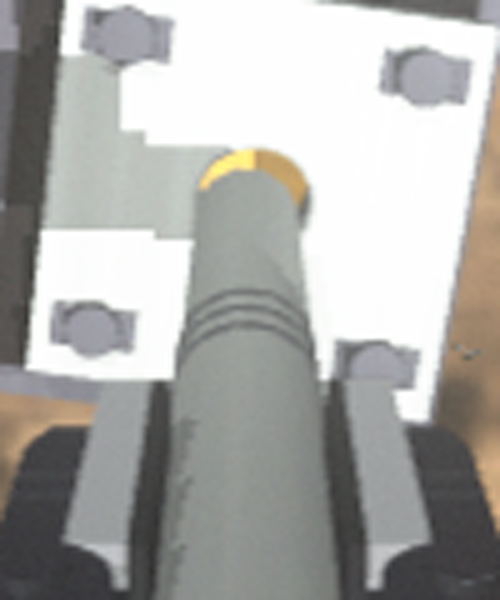

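```bash
cat > ov.py <<'E'
import sys
from h import *
# usage: ov.py tag hx hy ny nz
tag=sys.argv[1];hx,hy,ny,nz=map(float,sys.argv[2:6]);na=.1077
st=state();W=world_from_cam("wrist",st)
T=np.eye(4);T[:3,:3]=R.from_quat(st["tcp_rot"]).as_matrix();T[:3,3]=st["ee_pos"]
p=cv2.imread(f"pics/w{tag}.png")
q=cv2.resize(p[165:215,220:290],None,fx=11,fy=11,interpolation=cv2.INTER_CUBIC)
t=np.linspace(0,2*np.pi,60)
def draw(C,c): cv2.polylines(q,[np.int32((np.array(C)-[220,165]+.5)*11)],True,c,1)
for r in(.010,):draw([proj(np.array([hx+r*np.cos(k),hy+r*np.sin(k),.108]),*W) for k in t],(255,0,0))
for r,a in((.008,na),(.009,na-.001)):draw([proj((T@[a,ny+r*np.cos(k),nz+r*np.sin(k),1])[:3],*W) for k in t],(0,0,255))
cv2.imwrite(f"pics/ov{tag}.png",q)
print("nose world",(T@[na,ny,nz,1])[:3].round(4))
E
python3 ov.py 4 .5534 -.0534 -.0003 .0022
```

```text
nose world [ 0.5522 -0.0526  0.1206]
```

View pics/ov4.png

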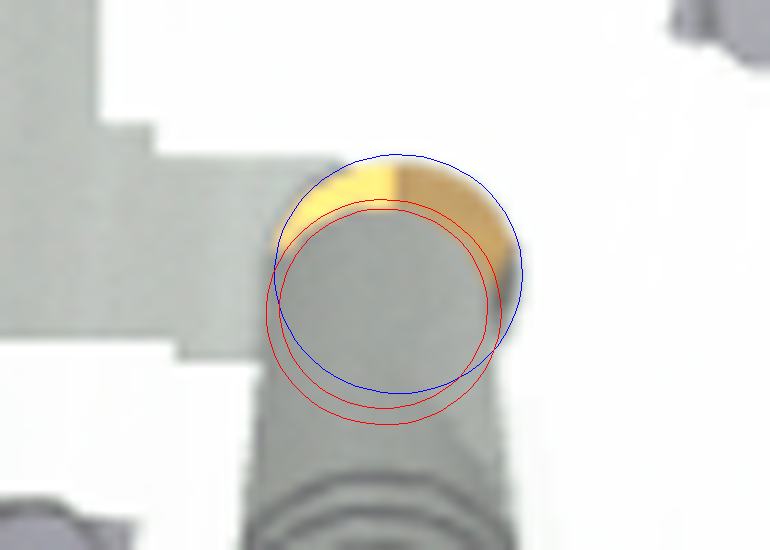

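>>> servo_tool:
  increments:
    - [0,0.0045,0.005,0,0,0]
    - [0.02,0.0045,0.005,0,0,0]
    - [0.04,0.0045,0.005,0,0,0]
    - [0.055,0.0045,0.005,0,0,0]
    - [0.07,0.0045,0.005,0,0,0]
    - [0.075,0.0045,0.005,0,0,0]
    - [0.075,0.0045,0.005,0,0,0]

```text
time_s: 6.73
ee_pos: [0.5536, -0.0526, 0.2137]
tcp_rot: [0.5, 0.5, -0.5, 0.5]
force: [1.4, 0.9, -2.5]
gripper_width: 0.0158
```

```bash
python3 look.py 5; python3 ov.py 5 .5531 -.0536 -.0003 .0022
```

```text
6.7333 [ 0.5536 -0.0526  0.2137] [ 1.4  0.9 -2.5] [ 0.02 -0.01 -0.04] [-1.e-03  3.e-04 -1.e+00]
nose world [ 0.5534 -0.0548  0.1064]
```

View pics/ov5.png

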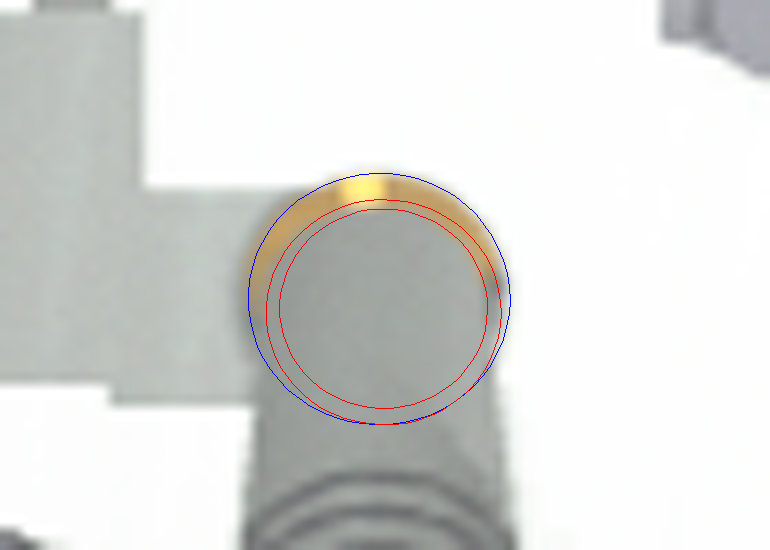

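>>> servo_tool:
  increments:
    - [0,-0.003,-0.004,0,0,0]
    - [0,-0.003,-0.004,0,0,0]
    - [0.02,-0.003,-0.004,0,0,0]
    - [0.04,-0.003,-0.004,0,0,0]
    - [0.045,-0.003,-0.004,0,0,0]
    - [0.045,-0.003,-0.004,0,0,0]

```text
time_s: 7.28
ee_pos: [0.5529, -0.0517, 0.2044]
tcp_rot: [0.5, 0.5, -0.5, 0.5]
force: [-0.3, -0.2, -2.1]
gripper_width: 0.016
```

```bash
python3 look.py 6; python3 ov.py 6 .5529 -.0537 -.0003 .0022
```

```text
7.2833 [ 0.5529 -0.0517  0.2044] [-0.3 -0.2 -2.1] [ 0.02  0.04 -0.  ] [-1.6e-03  3.0e-04 -1.0e+00]
nose world [ 0.5527 -0.0539  0.0971]
```

View pics/ov6.png

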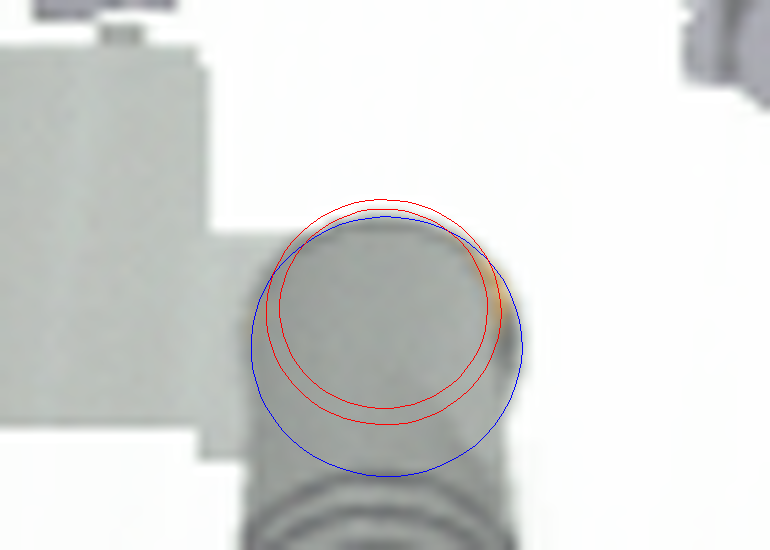

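>>> servo_tool:
  increments:
    - [0.015,0,0,0,0,0]
    - [0.03,0,0,0,0,0]
    - [0.045,0,0,0,0,0]
    - [0.06,0,0,0,0,0]
    - [0.06,0,0,0,0,0]

```text
time_s: 7.75
ee_pos: [0.5529, -0.0517, 0.1922]
tcp_rot: [0.5, 0.501, -0.5, 0.5]
force: [-0.1, 0.7, -2.4]
gripper_width: 0.0157
```

Nose at about z = 85 mm, no contact yet.

>>> servo_tool:
  increments:
    - [0.015,0,0,0,0,0]
    - [0.03,0,0,0,0,0]
    - [0.045,0,0,0,0,0]
    - [0.05,0,0,0,0,0]

```text
time_s: 8.08
ee_pos: [0.5542, -0.052, 0.1857]
tcp_rot: [0.501, 0.499, -0.499, 0.501]
force: [-1.4, -0.5, 7.5]
gripper_width: 0.0157
```

>>> servo_tool:
  increments:
    - [0.006,0,0,0,0,0]
    - [0.012,0,0,0,0,0]
    - [0.018,0,0,0,0,0]
    - [0.024,0,0,0,0,0]
    - [0.03,0,0,0,0,0]
    - [0.036,0,0,0,0,0]

```text
time_s: 8.58
ee_pos: [0.5543, -0.0519, 0.1797]
tcp_rot: [0.501, 0.499, -0.499, 0.501]
force: [-1.4, 1.1, 8.6]
gripper_width: 0.0159
```

>>> servo_tool:
  increments:
    - [0.007,0,0,0,0,0]
    - [0.014,0,0,0,0,0]
    - [0.021,0,0,0,0,0]
    - [0.028,0,0,0,0,0]
    - [0.035,0,0,0,0,0]
    - [0.042,0,0,0,0,0]
    - [0.049,0,0,0,0,0]
    - [0.056,0,0,0,0,0]

```text
time_s: 9.25
ee_pos: [0.5543, -0.0519, 0.1683]
tcp_rot: [0.501, 0.499, -0.499, 0.501]
force: [-0.7, 0.5, 7.7]
gripper_width: 0.0163
```

>>> servo_tool:
  increments:
    - [0.006,0,0,0,0,0]
    - [0.012,0,0,0,0,0]
    - [0.018,0,0,0,0,0]
    - [0.024,0,0,0,0,0]
    - [0.03,0,0,0,0,0]

```text
time_s: 9.67
ee_pos: [0.5544, -0.0519, 0.1621]
tcp_rot: [0.501, 0.499, -0.499, 0.501]
force: [-1.6, 0.3, 7.2]
gripper_width: 0.0158
```

>>> servo_tool:
  increments:
    - [0.005,0,0,0,0,0]
    - [0.01,0,0,0,0,0]
    - [0.015,0,0,0,0,0]

```text
time_s: 9.92
ee_pos: [0.553, -0.0518, 0.1551]
tcp_rot: [0.5, 0.5, -0.5, 0.5]
force: [-0.8, -0.4, -1.5]
gripper_width: 0.0161
```

>>> servo_tool:
  increments:
    - [0,0,0,0,0,0]
    - [0,0,0,0,0,0]
    - [0,0,0,0,0,0]
    - [0,0,0,0,0,0]

```text
time_s: 10.25
ee_pos: [0.5533, -0.0518, 0.1557]
tcp_rot: [-0.5, -0.5, 0.5, -0.5]
force: [-0.2, 0.3, -1.8]
gripper_width: 0.0159
```

```bash
python3 - <<'E'
from h import *
print(state()["force"],state()["ee_pos"])
a,_=camera("scene");b,_=camera("side")
A=cv2.resize(a[215:305,275:365],None,fx=4.4,fy=4.4,interpolation=cv2.INTER_CUBIC);B=cv2.resize(b[240:340,150:250],None,fx=3.96,fy=3.96,interpolation=cv2.INTER_CUBIC)
cv2.imwrite("pics/drop.png",np.hstack([A[:396],B[:396]]))
for n in("scene","side"):print(n,[(o["conf"],np.array(o["xy"])*[512,384]) for o in search_frame("plug",n)])
E
```

```text
[-0.23912133  0.29844983 -1.79332918] [ 0.55329099 -0.05181407  0.15571745]
scene []
side [(0.2, array([205.8752, 216.3072]))]
```

View pics/drop.png

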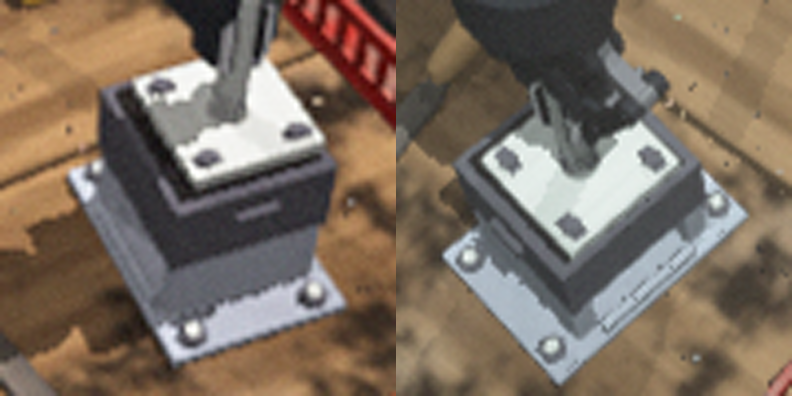

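>>> servo_tool:
  increments:
    - [-0.04,0,0,0,0,0]
    - [-0.1,0,0,0,0,0]
    - [-0.17,0,0,0,0,0]
    - [-0.24,0,0,0,0,0]
    - [-0.31,0,0,0,0,0]
    - [-0.38,0,0,0,0,0]
    - [-0.45,0,0,0,0,0]
    - [-0.49,0,0,0,0,0]
    - [-0.49,0,0,0,0,0]

```text
time_s: 11.2
ee_pos: [0.5545, -0.052, 0.2579]
tcp_rot: [0.501, 0.498, -0.499, 0.502]
force: [0.2, -0.3, -2.6]
gripper_width: 0.0157
```

>>> servo_tool:
  increments:
    - [0,0,-0.06,0,0,0]
    - [0,0,-0.16,0,0,0]
    - [0,0,-0.2,0,0,0]
    - [0,0,-0.2,0,0,0]

```text
time_s: 11.53
ee_pos: [0.5528, -0.0095, 0.2528]
tcp_rot: [0.499, 0.502, -0.499, 0.5]
force: [0.2, -0.5, -2.4]
gripper_width: 0.0156
```

```bash
python3 look.py 8; python3 - <<'E'
from h import *
st=state();W,K=world_from_cam("wrist",st);p,d=camera("wrist");np.save("pics/w8.npy",d)
for x in[.545,.549,.553,.557]:
  for y in [-.0587,-.0537,-.0487]:
    u=proj([x,y,.108],W,K).round().astype(int);D=d[u[1],u[0]]
    X=W[:3,:3]@(np.linalg.inv(K)@[u[0],u[1],1]*D)+W[:3,3];print(x,y,u,X.round(4),p[u[1],u[0]])
E
```

```text
11.5333 [ 0.5528 -0.0095  0.2528] [ 0.2 -0.5 -2.4] [0.04 0.02 0.01] [-0.002   0.0012 -1.    ]
0.545 -0.0587 [247 226] [ 0.5484 -0.0054  0.236 ] [148 153 149]
0.545 -0.0537 [247 221] [ 0.5482 -0.0052  0.2291] [151 155 150]
0.545 -0.0487 [247 216] [ 0.548  -0.0052  0.221 ] [108 105 105]
0.549 -0.0587 [251 226] [ 0.5506 -0.0042  0.2387] [153 159 154]
0.549 -0.0537 [251 221] [ 0.5505 -0.0042  0.2316] [154 158 154]
0.549 -0.0487 [251 216] [ 0.5504 -0.0042  0.2237] [152 155 153]
0.553 -0.0587 [255 226] [ 0.5528 -0.0041  0.239 ] [151 155 151]
0.553 -0.0537 [255 221] [ 0.5528 -0.0045  0.2309] [153 156 152]
0.553 -0.0487 [255 216] [ 0.5528 -0.0048  0.2223] [150 154 150]
0.557 -0.0587 [259 226] [ 0.5549 -0.0048  0.2373] [150 154 148]
0.557 -0.0537 [259 221] [ 0.555  -0.0044  0.231 ] [150 153 147]
0.557 -0.0487 [259 216] [ 0.5551 -0.0045  0.223 ] [132 135 132]
```

View pics/w8.png

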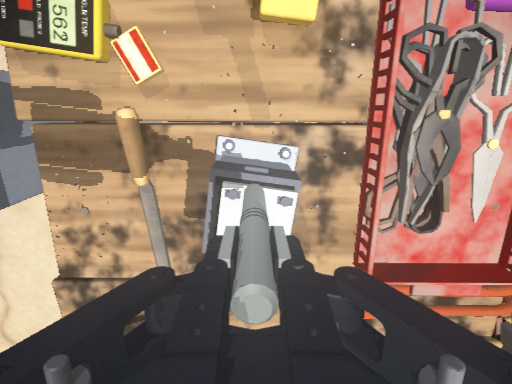

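>>> servo_tool:
  increments:
    - [0,0,0.1,0,0,0]
    - [0,0,0.22,0,0,0]
    - [0,0,0.34,0,0,0]
    - [0,0,0.44,0,0,0]
    - [0,0,0.47,0,0,0]
    - [0,0,0.47,0,0,0]

```text
time_s: 12.13
ee_pos: [0.553, -0.108, 0.2534]
tcp_rot: [-0.501, -0.499, 0.501, -0.499]
force: [-0.2, 0.2, -2.5]
gripper_width: 0.0159
```

```bash
python3 look.py 9; python3 - <<'E'
from h import *
st=state();W,K=world_from_cam("wrist",st);p,d=camera("wrist")
for x in[.545,.549,.553,.557]:
  for y in [-.0587,-.0537,-.0487]:
    u=proj([x,y,.108],W,K).round().astype(int);D=d[u[1],u[0]]
    X=W[:3,:3]@(np.linalg.inv(K)@[u[0],u[1],1]*D)+W[:3,3];print(x,y,u,X.round(4),p[u[1],u[0]])
u=proj([.553,-.0537,.108],W,K).astype(int);crop(p,u[0]-50,u[1]-45,u[0]+50,u[1]+45,6,"pics/hole9.png")
E
```

```text
12.1333 [ 0.553  -0.108   0.2534] [-0.2  0.2 -2.5] [ 0.03 -0.04  0.01] [-9.e-04 -4.e-04 -1.e+00]
0.545 -0.0587 [246 129] [ 0.543  -0.064   0.0324] [132 177 201]
0.545 -0.0537 [246 124] [ 0.543  -0.0583  0.0317] [121 176 210]
0.545 -0.0487 [246 118] [ 0.5431 -0.0515  0.0312] [123 173 205]
0.549 -0.0587 [250 129] [ 0.5477 -0.0641  0.0314] [121 173 209]
0.549 -0.0537 [250 124] [ 0.5477 -0.0584  0.0304] [124 178 213]
0.549 -0.0487 [250 118] [ 0.5477 -0.0515  0.0322] [121 173 204]
0.553 -0.0587 [255 129] [ 0.5535 -0.0642  0.0301] [121 174 208]
0.553 -0.0537 [255 124] [ 0.5535 -0.0584  0.0309] [122 177 213]
0.553 -0.0487 [255 118] [ 0.5536 -0.0516  0.031 ] [122 174 208]
0.557 -0.0587 [259 129] [ 0.5583 -0.0642  0.0307] [123 176 210]
0.557 -0.0537 [259 124] [ 0.5582 -0.0584  0.0303] [123 178 212]
0.557 -0.0487 [259 118] [ 0.5582 -0.0516  0.0308] [123 173 206]
```

View pics/hole9.png

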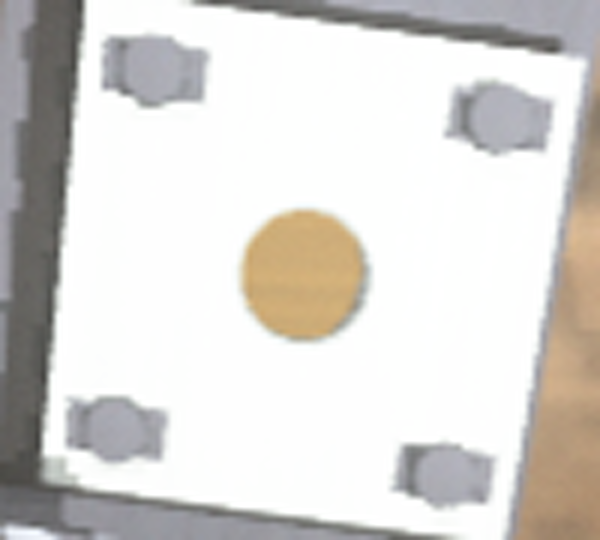

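>>> servo_tool:
  increments:
    - [0,0.02,-0.06,0,0,0]
    - [0,0.04,-0.16,0,0,0]
    - [0,0.06,-0.28,0,0,0]
    - [0,0.1,-0.4,0,0,0]
    - [0,0.14,-0.52,0,0,0]
    - [0,0.18,-0.64,0,0,0]
    - [0,0.22,-0.76,0,0,0]
    - [0,0.25,-0.88,0,0,0]
    - [0,0.258,-1.0,0,0,0]

```text
time_s: 12.98
ee_pos: [0.6051, 0.0979, 0.2537]
tcp_rot: [0.5, 0.501, -0.499, 0.5]
force: [0.0, -0.4, -2.5]
gripper_width: 0.0157
```

>>> servo_tool:
  increments:
    - [0,0,-0.12,0,0,0]
    - [0,0,-0.24,0,0,0]
    - [0,0,-0.36,0,0,0]
    - [0,0,-0.48,0,0,0]
    - [0,0,-0.6,0,0,0]
    - [0,0,-0.72,0,0,0]
    - [0,0,-0.84,0,0,0]
    - [0,0,-0.95,0,0,0]
    - [0,0,-1.0,0,0,0]
    - [0,0,-1.0,0,0,0]

```text
time_s: 13.82
ee_pos: [0.6035, 0.2982, 0.2534]
tcp_rot: [0.499, 0.502, -0.499, 0.501]
force: [-0.9, 0.1, -2.8]
gripper_width: 0.0159
```

>>> servo_tool:
  increments:
    - [0,0,-0.06,0,0,0]
    - [0,0,-0.1,0,0,0]
    - [0,0,-0.11,0,0,0]
    - [0,0,-0.11,0,0,0]
    - [0,0,-0.11,0,0,0]

```text
time_s: 14.23
ee_pos: [0.6051, 0.3156, 0.254]
tcp_rot: [-0.5, -0.5, 0.5, -0.5]
force: [-0.5, -0.2, -2.3]
gripper_width: 0.0158
```

```bash
python3 look.py 10
```

```text
14.2333 [0.6051 0.3156 0.254 ] [-0.5 -0.2 -2.3] [ 0.02 -0.04 -0.02] [ 1.e-04 -5.e-04 -1.e+00]
```

View pics/cw10.png

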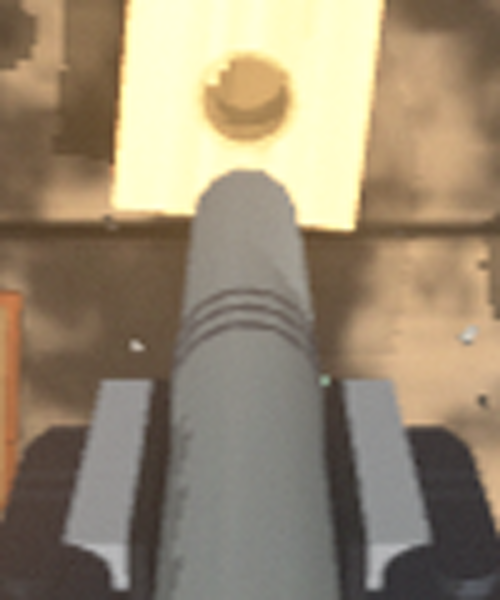

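```bash
python3 - <<'E'
from h import *
st=state();W=world_from_cam("wrist",st);print(onz((254.1,169.0),.05,*W)); 
E
python3 ov.py 10 .604 .3125 -.0003 .0022
```

```text
[0.60466977 0.31346919 0.05      ]
nose world [0.6049 0.3132 0.1464]
```

>>> servo_tool:
  increments:
    - [0.05,0,0,0,0,0]
    - [0.12,0,0,0,0,0]
    - [0.2,0,0,0,0,0]
    - [0.28,0,0,0,0,0]
    - [0.35,0,0,0,0,0]
    - [0.4,0,0,0,0,0]
    - [0.42,0,0,0,0,0]
    - [0.42,0,0,0,0,0]

```text
time_s: 14.95
ee_pos: [0.6043, 0.3156, 0.168]
tcp_rot: [-0.499, -0.5, 0.501, -0.5]
force: [-1.1, -0.0, -2.3]
gripper_width: 0.016
```

```bash
python3 look.py 11;python3 ov.py 11 .604 .3125 -.0003 .0022
```

```text
14.95 [0.6043 0.3156 0.168 ] [-1.1 -0.  -2.3] [-0.   -0.01  0.01] [-0.0028 -0.0013 -1.    ]
nose world [0.6045 0.3136 0.0618]
```

View pics/cw11.png

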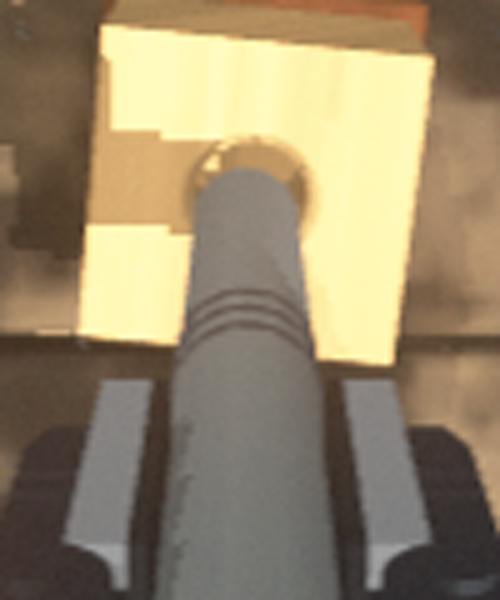

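>>> servo_tool:
  increments:
    - [0.02,0.0025,0.002,0,0,0]
    - [0.05,0.0025,0.002,0,0,0]
    - [0.09,0.0025,0.002,0,0,0]
    - [0.13,0.0025,0.002,0,0,0]
    - [0.16,0.0025,0.002,0,0,0]
    - [0.16,0.0025,0.002,0,0,0]

```text
time_s: 15.5
ee_pos: [0.6044, 0.3153, 0.135]
tcp_rot: [-0.499, -0.5, 0.501, -0.499]
force: [-0.8, -1.0, -4.1]
gripper_width: 0.0158
```

>>> servo_tool:
  increments:
    - [0.03,0,0,0,0,0]
    - [0.06,0,0,0,0,0]
    - [0.085,0,0,0,0,0]
    - [0.105,0,0,0,0,0]
    - [0.112,0,0,0,0,0]
    - [0.112,0,0,0,0,0]

```text
time_s: 16.0
ee_pos: [0.6051, 0.3156, 0.1145]
tcp_rot: [-0.499, -0.5, 0.501, -0.5]
force: [-0.1, -1.2, -3.1]
gripper_width: 0.016
```

>>> servo_tool:
  increments:
    - [0.008,0,0,0,0,0]
    - [0.014,0,0,0,0,0]
    - [0.014,0,0,0,0,0]

```text
time_s: 16.25
ee_pos: [0.6055, 0.3156, 0.1129]
tcp_rot: [0.5, 0.5, -0.5, 0.5]
force: [-1.0, -1.5, -1.8]
gripper_width: 0.016
```

>>> servo_tool:
  increments:
    - [0,0,0,0,0,0]
    - [0,0,0,0,0,0]
    - [0,0,0,0,0,0]
    - [0,0,0,0,0,0]
    - [0,0,0,0,0,0]
    - [0,0,0,0,0,0]
  grip: 0.6

```text
time_s: 16.75
ee_pos: [0.6056, 0.316, 0.1131]
tcp_rot: [0.5, 0.5, -0.5, 0.5]
force: [0.0, 0.5, 0.2]
gripper_width: 0.0509
```

>>> servo_tool:
  increments:
    - [-0.05,0,0,0,0,0]
    - [-0.15,0,0,0,0,0]
    - [-0.3,0,0,0,0,0]
    - [-0.45,0,0,0,0,0]
    - [-0.6,0,0,0,0,0]
    - [-0.75,0,0,0,0,0]
    - [-0.8,0,0,0,0,0]
    - [-0.8,0,0,0,0,0]

```text
time_s: 17.42
ee_pos: [0.6066, 0.3164, 0.2783]
tcp_rot: [0.503, 0.499, -0.497, 0.501]
force: [0.6, -0.5, -0.1]
gripper_width: 0.0509
```

```bash
python3 look.py 12; python3 - <<'E'
from h import *
a,_=camera("scene");b,_=camera("side")
A=cv2.resize(a[110:210,220:320],None,fx=4,fy=4,interpolation=cv2.INTER_CUBIC);B=cv2.resize(b[140:240,240:340],None,fx=4,fy=4,interpolation=cv2.INTER_CUBIC)
cv2.imwrite("pics/end.png",np.hstack([A,B]))
E
```

```text
17.4167 [0.6066 0.3164 0.2783] [ 0.6 -0.5 -0.1] [0.01 0.   0.01] [ 0.0088  0.0037 -1.    ]
```

View pics/end.png

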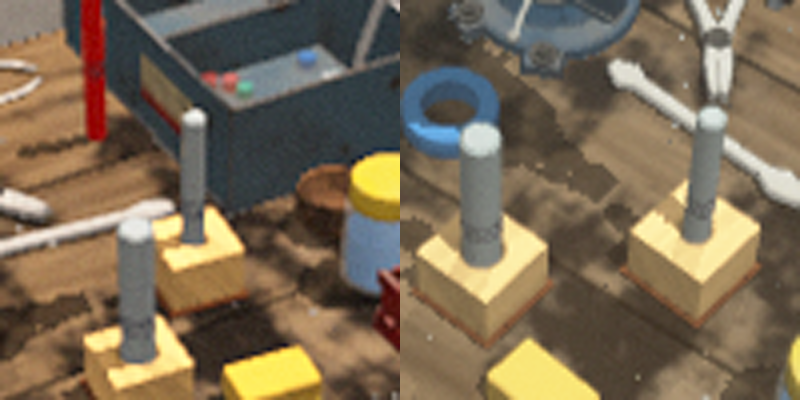

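View pics/w12.png

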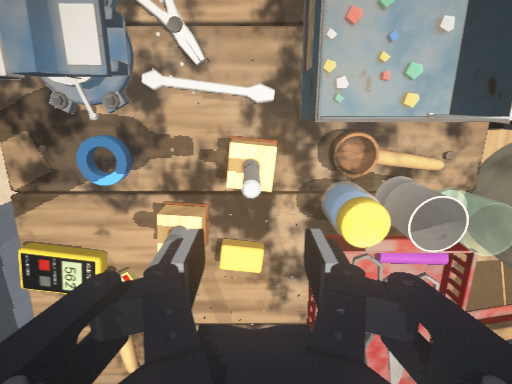

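The slim drift is upright in its stand, the gripper is clear, and the stout drift and wax block haven't moved. I'll hand the job in.

>>> servo_tool:
  increments:
    - [0,0,0,0,0,0]
    - [0,0,0,0,0,0]
    - [0,0,0,0,0,0]

```text
time_s: 17.82
ee_pos: [0.605, 0.3156, 0.2705]
tcp_rot: [-0.499, -0.5, 0.501, -0.5]
force: [0.1, -0.3, -0.6]
gripper_width: 0.0512
```

```bash
python3 -c "
from bench import *
print(state()['ee_pos'],state()['force']);print(finish_job())"
```

```text
[0.60496916 0.31558635 0.27049227] [ 0.08295671 -0.31105495 -0.56102903]
the job is handed in; nothing more can be done
None
```

I pushed the brass plug out into the catch tray with the slim drift, stood the drift back in its own stand and handed the job in at 17.8 s.

- **Push:** I lined the drift's nose up with the ring plate's hole by the wrist camera, and it went in without measurable contact. The plug slid at about 10–11 N. I stopped when it let go, with the nose about 48 mm above the worktop.
- **Plug:** Seen through the hole afterwards, the plug's top is flat at 31–32 mm. That is where it should be when resting in the tray.
- **Drift:** The last pictures show it standing upright in its socket, with the gripper open well above it. I judged its final seating from the pictures and from the arm's height and force, and did not measure it again.
- **Other things:** The stout drift and everything else in the last pictures looked unmoved.
- **Disagreement in the checks:** The wrist camera put the nose about 2 mm off the calibrated model, while the scene and side cameras agreed with the model. I worked from the wrist view alone for both the hole and the socket, and both fits went in without trouble.

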